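Move the indexed bench magnifier from its parked stop to the pink dish

ROBOT

A 7-joint arm with a two-finger parallel gripper is mounted at the origin on a cart in front of the work surface, level with it; the furniture and walls round the work are solid. World frame = base frame: x ahead of the robot, y to its left, z up, the work surface at z = 0. Lengths are in m, angles in rad, forces in N, time in s.
With the tool pointing down it reaches from about 0.425 to 0.825 m from the base axis. Payload 3.6 kg.
Tool frame: the origin (TCP) lies where the fingers leave the gripper's body, on its centre line; the fingertips stand 73 mm ahead of it and the grasp point (between the pads) lies 54 mm ahead of it; x points along the fingers, y is the direction in which the jaws open and shut, and the axes are right-handed (so a half turn about x gives the same grasp; the last joint's range is limited). The gripper opens to 85 mm and grips with 20 to 120 N. Pads are 22 mm wide; open, the fingers measure 114 mm over their backs; the gripper's body (76 mm by 85 mm) begins 54 mm behind the grasp point. The pads swing forward as they close: fully open they stand 13 mm farther back than shut.
Start: joints at [-1.23, 0.615, -0.013, 1.423, 0.008, 1.103, -0.04], TCP at [0.233, 0.607, 0.304] pointing down, gripper open.
Joint ranges: [-3.12, 3.12], [-0.3, 2.06], [-1.34, 1.32], [0.26, 2.42], [-1.36, 4.5], [0.01, 1.98], [-2.84, 2.84]. Speed limits (rad/s): [2.79, 2.79, 3.14, 3.14, 3.14, 3.14, 3.14].

INTERFACE

Orientations are given as a unit quaternion [x, y, z, w].
In Python, from station import arm, snapshot, camera_info, ticket gives the robot as it stands. Calls block until the motion is done:
- arm.movep(position, orientation): joint-space move of the TCP to a pose.
- arm.line_to(position, velocity=0.15, ori=None): straight line of the TCP; ori=None keeps the orientation; velocity is the mean speed in m/s.
- arm.move_j(angles): joint-space move.
- arm.move_gripper(opening, effort=None): opening from 0.0 (shut) to 1.0 (fully open); effort is the grip in N (None keeps the last); returns when the fingers have stopped.
- arm.pause(seconds).
- arm.ik(position, orientation): joint angles nearest the present ones, or None.
- snapshot(name): name is "scene" or "top" or "wrist"; returns the picture (420x560x3 uint8, blue, green, red); there is no depth.
- camera_info(name): a dict with "fx", "fy", "cx", "cy" (pixels), "R" (3x3) and "t" (3): a world point X has camera coordinates R X + t; the wrist camera has in their place "T_tool_cam" (4x4, takes a point from camera to tool coordinates, whose origin is the TCP and whose axes are the tool frame's). Camera axes: x right, y down, z forward; pixel columns grow to the right and rows downward; lengths in m; the calibration is good to about 2 mm. The wrist camera is an equidistant fisheye: a pixel r from the principal point sees the ray r / f radians off the axis. A picture is of the moment at which its call begins: read the wrist's pose just before it. camera_info takes no time and is no camera call.
A pose or a line that the arm cannot do raises arm.MotionError and nothing moves.
- ticket.finish_job(): hands the job in, once; it reports no verdict.
Readings, each from a call of its own:
- arm.read_time(): time.
- arm.read_joint_positions(): joint angles.
- arm.read_dq(): joint speeds.
- arm.read_effort(): joint torques, N m.
- arm.read_tool_pos(): TCP position.
- arm.read_eef_rot(): TCP orientation.
- arm.read_ft_force(): force on the tool from outside, world axes, zero at the start.
- arm.read_wrist_torque(): the same for the moment, N m.
- arm.read_opening(): opening from 0.0 (shut) to 1.0 (fully open).
Only numpy, scipy, OpenCV 4.12 (cv2) and the standard library are available. Lean on these libraries where they do the work, as an engineer would, in place of code of your own. Each camera call takes 0.05 s, during which the arm holds its last target.

TASK

Bring the bench magnifier over the dish with the pink medium: pull up the red spring plunger on its stand and twist it so that it stays out by itself, swing the lens arm to the stop over that dish, and twist the plunger back so that its pin drops fully into the index disc and locks the arm there. Also tip the lens down from its raised position until it is level above the dish. Leave the dishes and the things around the stand where they are.

Things in the scene. Friction and masses are not known exactly. Their poses are not given: they have to be found in the camera images.
- stand: Fixed magnifier stand: light grey stage plate 248 x 250 mm, top 12 mm above the worktop, and a dark post. Origin: on the post's axis (swing axis) at worktop level; -x is the stand's front (roughly towards the robot), +y its left. The plate reaches 178 mm to the front, 70 mm back, 125 mm to either side. The dishes stand on dark spots 135 mm from the axis, at the front and 36 degrees to either side.
- swing_arm (a joint): Swing of the lens arm about the post (rad). 0: along the stand's -x; positive: towards its +y. Stops every 0.628 (36 degrees): -0.628, 0, 0.628 are over the dishes; it starts at the parked stop, 1.257. Travel -0.80 to 1.42. Plunger in: about 1 degree of play. Plunger out: light friction (0.1 N m), stays where left. The pin's round nose finds its hole within about 3 degrees of a stop.
- lens_head (a joint): Tilt of the lens head about the level hinge at the arm's end (rad): 0 is level, positive is handle end up. A friction hinge (0.22 N m, 2 to 3 N at the handle) that stays where it is left; travel -0.6 to 1.0. It starts raised by 0.35 to 0.7.
- plunger_slide (a joint): Height of the spring plunger (m). 0: pin fully down in the index disc (locked). Pulling straight up takes 5 to 9 N, travel 0.017. Lifted above 0.0125 it can be twisted; its cross pin then rests on the slotted steel boss and holds it out at 0.0125. Twisted back, it springs down; with no hole below, the pin stops on the disc at about 0.0095 (not locked) until the arm is moved onto a stop.
- plunger_knob (a joint): Twist of the plunger about its vertical axis (rad). 0: T-handle along the stand's x axis, the only twist at which it goes down (its round cross pin finds the slot within about 10 degrees). It turns anticlockwise seen from above, up to 1.4 (T-handle nearly crosswise). Twist it by 1.0 or more to hold it out.
- plunger_grip (a point): Centre of the plunger's red T-handle: a bar 46 mm long (own x axis), 12 mm thick (own y), 22 mm tall; this point is 11 mm below its top, 44 mm in front of the swing axis and 165.5 mm above the worktop when locked. The slotted boss below it (24 x 28 mm) ends 31 mm below this point when locked; the other parts beside it are lower.
- lens_centre (a point): Centre of the round lens (white frame 84 mm across, 13 mm thick), 135 mm from the swing axis and 80 mm above the worktop when level. Its z axis is the lens's normal; its -x axis points out along the arm to the handle.
- handle_grip (a point): Middle of the lens head's black grip: a round bar 13 mm thick and 40 mm long that sticks out from the outer edge of the lens frame, in line with the arm (along its own x axis). When level it is 203 mm from the swing axis and 80 mm above the worktop; 123 mm from the tilt hinge. Grasp it from above with the fingers either side.
- tilt_hinge (a point): Middle of the tilt hinge at the end of the arm, 80 mm from the swing axis, 80 mm above the worktop; its y axis is the hinge axis.
- pink_dish: Petri dish with pink medium, 61 mm across, 15 mm tall, loose on one of the stage's three dark spots. Origin: centre of its underside.
- tan_dish_a: Petri dish with tan medium, 61 mm across, 15 mm tall, on another spot. Origin: centre of its underside.
- tan_dish_b: Petri dish with tan medium, 61 mm across, 15 mm tall, on another spot. Origin: centre of its underside.
- marker_red: Red marker pen, 132 mm long, 12 mm thick, lying on the worktop (bystander). Origin: middle of its underside.
- timer: Dark timer, 36 x 58 x 66 mm, standing on the worktop (bystander). Origin: centre of its underside.
- label_tape: Roll of yellow tape, 62 mm across, 19 mm tall, lying on the worktop (bystander). Origin: centre of its underside.
- forceps: Steel forceps, 122 mm long, 8 mm tall, lying on the worktop (bystander). Origin: middle of its underside.
There are look-alikes about, which are no part of the job. What is shaped like the pink_dish but purple or turquoise is not meant.

How it is judged:
By the outcome, as a careful person would: the job done as asked, in the order asked, and still so for the second after the job is handed in, with the robot touching nothing.
It also fails if it takes over 72 s, if anything falls off the work surface, if the arm or the gripper's body presses on something with over 40 N, if the wrist force passes 120 N, or if a joint passes its speed limit or range.

## Working session

There is one attempt and no reset: what is moved stays moved. The work goes in short steps, each a Python script; the robot and the scene stay as the last script left them, time stands still between calls to the robot, and variables do not carry over. Pictures are saved under pics/ and viewed, and the job is handed in when it is done.

```bash
ls; mkdir -p pics; python3 - <<'E'
from station import arm, snapshot, camera_info
import cv2
for n in ("scene","top","wrist"):
    cv2.imwrite(f"pics/{n}0.png",snapshot(n)); print(n,camera_info(n))
print(arm.read_time(),arm.read_tool_pos(),arm.read_eef_rot(),arm.read_opening())
E
```

```text
pics
scene {'fx': 408.1068756068627, 'fy': 408.1068756068627, 'cx': 274.319598378873, 'cy': 222.67150542913095, 'R': array([[ 0.60022655, -0.79982073,  0.00385771],
       [-0.5716012 , -0.43232261, -0.69740177],
       [ 0.55946417,  0.41639399, -0.71667   ]]), 't': array([-0.29284871,  0.40125275,  0.83765319])}
top {'fx': 479.5255710479506, 'fy': 479.5255710479506, 'cx': 279.8886023019958, 'cy': 210.98291611037195, 'R': array([[ 2.11664158e-02, -9.99775508e-01,  9.57567467e-04],
       [-9.95250302e-01, -2.11616215e-02, -9.50211620e-02],
       [ 9.50200941e-02,  1.05823811e-03, -9.95474792e-01]]), 't': array([0.01633741, 0.5153316 , 1.48928178])}
wrist {'fx': 325.19226210127806, 'fy': 325.19226210127806, 'cx': 274.4594094377381, 'cy': 209.4462997579781, 'T_tool_cam': array([[ 5.70894151e-04, -2.76171202e-01,  9.61108288e-01,
        -6.98647420e-02],
       [ 9.99999685e-01,  6.86979105e-04, -3.96594360e-04,
         1.09318683e-03],
       [-5.50733371e-04,  9.61108212e-01,  2.76171507e-01,
        -7.07663828e-02],
       [ 0.00000000e+00,  0.00000000e+00,  0.00000000e+00,
         1.00000000e+00]])}
0.15 [0.23293974 0.60633658 0.3029632 ] [ 0.12820711  0.69537698 -0.12966621  0.69512622] 1.000268789574236
```

View pics/scene0.png

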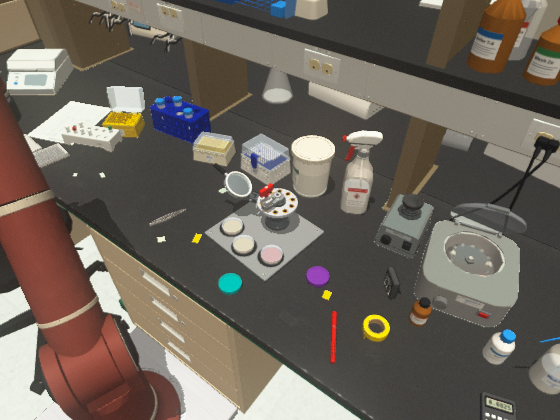

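View pics/top0.png

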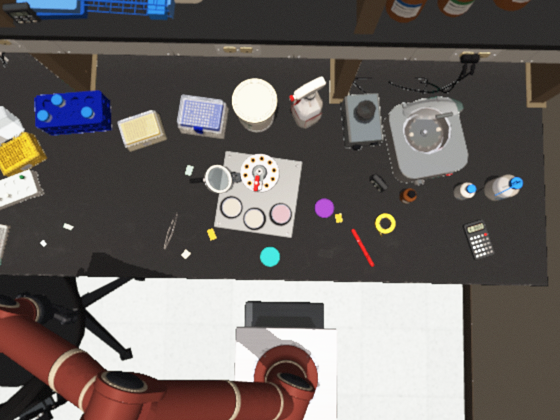

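View pics/wrist0.png

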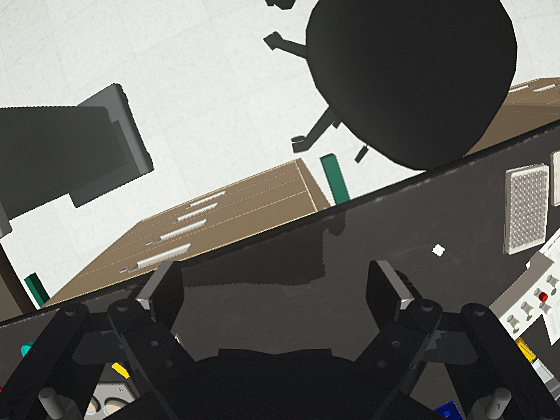

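The pink dish is the rightmost of the three (top view about (281,213)). The arm is parked to the left, with the lens at about (219,179), and the red T-handle is at about (257,184). Next I'll measure the stand pose.

```bash
cat > h.py <<'E'
import numpy as np, cv2
from station import arm, snapshot, camera_info, ticket
from scipy.spatial.transform import Rotation as Ro
def ray(n,u,v):
    c=camera_info(n); d=np.array([(u-c['cx'])/c['fx'],(v-c['cy'])/c['fy'],1.]); R=c['R']
    return -R.T@c['t'], R.T@d
def onz(n,u,v,z):
    o,d=ray(n,u,v); return o+d*(z-o[2])/d[2]
def proj(n,X):
    c=camera_info(n); p=c['R']@np.asarray(X)+c['t']; return np.array([c['fx']*p[0]/p[2]+c['cx'],c['fy']*p[1]/p[2]+c['cy']])
def tri(a,b):
    o1,d1=a;o2,d2=b
    s=np.linalg.lstsq(np.c_[d1,-d2],o2-o1,rcond=None)[0]
    p=o1+d1*s[0];q=o2+d2*s[1]; return (p+q)/2,np.linalg.norm(p-q)
E
python3 - <<'E'
from h import *
im=cv2.imread('pics/top0.png'); c=im[140:245,180:310]
cv2.imwrite('pics/topc.png',cv2.resize(c,None,fx=5.5,fy=5.5,interpolation=cv2.INTER_CUBIC))
im=cv2.imread('pics/scene0.png'); c=im[160:280,195:335]
cv2.imwrite('pics/scenec.png',cv2.resize(c,None,fx=5,fy=5,interpolation=cv2.INTER_CUBIC))
E
```

```text
(no output)
```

View pics/topc.png

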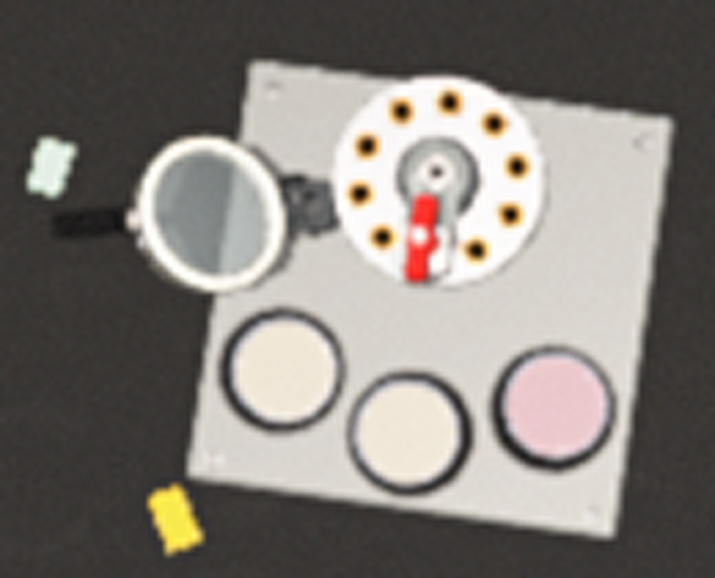

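View pics/scenec.png

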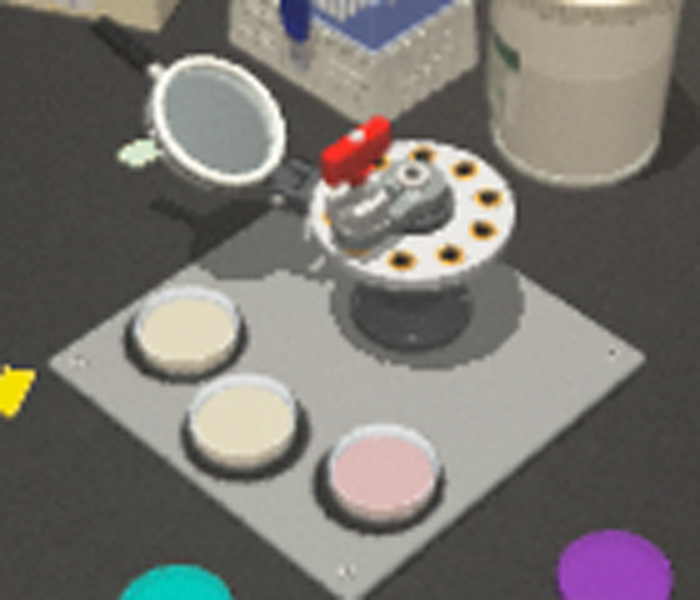

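```bash
python3 - <<'E'
from h import *
def cr(p,s,o): return (np.array(p)+.5)/s-.5+np.array(o)
T=[cr(p,5.5,(180,140)) for p in [(250,62),(672,118),(613,537),(190,478)]]
W=np.array([onz('top',*p,.012)[:2] for p in T])
L=np.array([(.07,.125),(.07,-.125),(-.178,-.125),(-.178,.125)])
S=[cr(p,5,(195,160)) for p in [(645,357),(348,600),(49,362)]]
WS=np.array([onz('scene',*p,.012)[:2] for p in S])
def fit(L,W):
    a,b=L-L.mean(0),W-W.mean(0)
    th=np.arctan2((a[:,0]*b[:,1]-a[:,1]*b[:,0]).sum(),(a*b).sum())
    R=np.array([[np.cos(th),-np.sin(th)],[np.sin(th),np.cos(th)]]); t=W.mean(0)-R@L.mean(0)
    return th,t,np.abs(W-(L@R.T+t)).max()
print(fit(L,W)); print(fit(L[[1,2,3]],WS))
L2=L[[0,1,2,3,1,2,3]];print(fit(L2,np.r_[W,WS]))
# red handle both views
for_=[]
for n,box in(('top',(240,170,275,200)),('scene',(250,175,285,205))):
    im=cv2.imread(f'pics/{n}0.png'); x0,y0,x1,y1=box
    m=np.zeros(im.shape[:2],np.uint8); h=cv2.cvtColor(im,cv2.COLOR_BGR2HSV)
    k=((h[...,0]<8)|(h[...,0]>172))&(h[...,1]>150)&(h[...,2]>90); m[y0:y1,x0:x1]=k[y0:y1,x0:x1]
    c=max(cv2.findContours(m,0,2)[0],key=cv2.contourArea); r=cv2.minAreaRect(c); print(n,r); for_.append(ray(n,*r[0]))
print('red',tri(*for_))
# lens: handle, frame triangulate (top,scene crops)
P=[((213,215),(217,121)),((92,222),(125,45)),((133,220),(153,70)),((55,224),(97,22))]
for a,b in P:
    print(tri(ray('top',*cr(a,5.5,(180,140))),ray('scene',*cr(b,5,(195,160)))))
E
```

```text
(np.float64(-0.11498210943161273), array([0.6239335 , 0.09214734]), np.float64(0.0019320414118581264))
(np.float64(-0.12361695757415177), array([0.62304319, 0.0920099 ]), np.float64(0.003190414486601373))
(np.float64(-0.11893155552242124), array([0.62347782, 0.09216755]), np.float64(0.003469383785968505))
top ((256.0, 183.0), (14.0, 4.0), 90.0)
scene ((266.4615478515625, 190.19229125976562), (9.15255355834961, 16.086305618286133), 56.3099365234375)
red (array([0.58148185, 0.09751828, 0.16234543]), np.float64(0.0005308082406168926))
(array([0.59880695, 0.21394727, 0.11329768]), np.float64(0.0019071194893753294))
(array([0.58873462, 0.27307432, 0.14688937]), np.float64(0.0005771771911847825))
(array([0.59126935, 0.25372642, 0.13642469]), np.float64(0.0024347044115072946))
(array([0.58564962, 0.2906682 , 0.15714589]), np.float64(0.0005498308590669429))
```

Stand: origin (0.6236, 0.092), yaw about -0.118. Triangulating the T-handle agrees to within 2 mm, and the lens tilt is about 0.6. Next I'll move above the plunger and check with the wrist camera.

```bash
cat >> h.py <<'E'
YAW=-0.118; O=np.array([.6236,.0921])
def st(x,y,z=0.):
    c,s=np.cos(YAW),np.sin(YAW); return np.array([O[0]+c*x-s*y,O[1]+s*x+c*y,z])
def quat(phi,pitch=None):
    c,s=np.cos(phi),np.sin(phi)
    return Ro.from_matrix(np.array([[0,c,s],[0,s,-c],[-1,0,0]])).as_quat()
def wproj(X,pos,q):
    c=camera_info('wrist'); T=c['T_tool_cam']; p=Ro.from_quat(q).inv().apply(np.asarray(X)-pos)
    p=T[:3,:3].T@(p-T[:3,3]); r=np.hypot(p[0],p[1]); th=np.arctan2(r,p[2])
    return np.array([c['cx'],c['cy']])+c['fx']*th*p[:2]/r
def wray(u,v,pos,q):
    c=camera_info('wrist'); T=c['T_tool_cam']; d=np.array([u-c['cx'],v-c['cy']]); r=np.hypot(*d); th=r/c['fx']
    dc=np.array([*(np.sin(th)*d/r),np.cos(th)]); R=Ro.from_quat(q)
    return pos+R.apply(T[:3,3]), R.apply(T[:3,:3]@dc)
E
python3 - <<'E'
from h import *
print(Ro.from_quat(arm.read_eef_rot()).as_matrix().round(2))
g=st(-.044,0,.1655)
for k in(1,-1):
  for tw in (0,1.25):
    phi=YAW+k*np.pi/2+tw
    print(k,tw,arm.ik(g+[0,0,.054],quat(phi)))
for q in (1.257,.6,0,-.628):
  for k in(1,-1):
    for r,z in((.182,.15),(.203,.08)):
      p=st(-r*np.cos(q),r*np.sin(q),z+.054); print(q,k,r,arm.ik(p,quat(YAW-q+k*np.pi/2)))
E
```

```text
[[-0.    0.36  0.93]
 [-0.    0.93 -0.36]
 [-1.   -0.    0.  ]]
1 0 [-2.03435080e-01  6.10098712e-01  1.00857014e-04  1.71064411e+00
 -7.89720650e-05  8.20849839e-01  1.24949774e+00]
1 1.25 [ 0.00968145  0.63180806 -0.34319523  1.70338941  0.26707405  0.85268226
  2.2536188 ]
-1 0 [-0.61696742  0.70469377  0.69874376  1.72425707 -0.55172075  0.91900711
 -1.37910342]
-1 1.25 [-0.47683193  0.64687162  0.44617217  1.71982095 -0.3518467   0.85509803
 -0.3146104 ]
1.257 1 0.182 [-0.58770315  0.71900456  0.21467951  1.54973473 -0.18120192  0.89242317
 -0.11482161]
1.257 1 0.203 [-0.59354666  0.81029769  0.17165201  1.58238331 -0.17976662  0.76442013
 -0.14839751]
1.257 -1 0.182 [-0.1602929   0.76785111 -0.5476289   1.53397535  0.4541802   0.96899313
  2.49399185]
1.257 -1 0.203 [-0.20012061  0.86266848 -0.53490545  1.56786394  0.53568085  0.86114391
  2.40038691]
0.6 1 0.182 [-0.51433016  0.55885436  0.09378501  1.88839729 -0.07735524  0.69779317
  0.47737175]
0.6 1 0.203 [-0.52640653  0.65996237  0.05695816  1.964742   -0.07045402  0.51874304
  0.43261609]
0.6 -1 0.182 [-1.09269798  0.837
[... 266 characters left out ...]
 1 0.203 [-0.28766146  0.58395777 -0.04399797  2.18903364  0.06714302  0.36980608
  1.06580446]
0 -1 0.182 [-0.7372399   0.54309422  0.64440993  2.09274823 -0.52487082  0.66814597
 -1.42776456]
0 -1 0.203 [-0.60912101  0.62299574  0.42946766  2.19853702 -0.61252752  0.43627577
 -1.37474506]
-0.628 1 0.182 [ 0.03339075  0.48100443 -0.12355472  2.05798484  0.09997463  0.6080804
  1.92238983]
-0.628 1 0.203 [ 0.09019894  0.59626744 -0.17876203  2.16302691  0.25822605  0.40173233
  1.78411503]
-0.628 -1 0.182 [-0.43028021  0.53109839  0.54955968  2.07166893 -0.44907339  0.65524968
 -0.64019365]
-0.628 -1 0.203 [-0.26682256  0.61616808  0.34343887  2.17370593 -0.49135376  0.42513389
 -0.59006761]
```

```bash
python3 - <<'E'
from h import *
g=st(-.044,0,.1655); q=quat(YAW+np.pi/2)
arm.movep(g+[0,0,.054+.07],q); arm.move_gripper(0.6,40)
print(arm.read_time(),arm.read_opening())
p,o=arm.read_tool_pos(),arm.read_eef_rot()
im=snapshot('wrist'); cv2.imwrite('pics/w1.png',im); print(p,o,q)
np.savez('w1.npz',p=p,o=o)
print(wproj(g+[0,0,.011],p,o), wproj(st(-.067,0,.1765),p,o),wproj(st(-.021,0,.1765),p,o), wproj(st(0,0,.12),p,o))
E
```

```text
2.7917 0.6016193507552727
[0.5798952  0.09739204 0.28947737] [ 0.04162448  0.70589065 -0.0416321   0.70587007] [ 0.0416951   0.70587642 -0.0416951   0.70587642]
[272.34695877 238.17938057] [272.30002128 201.15845783] [272.40658272 272.22352843] [272.89183695 263.61120315]
```

View pics/w1.png

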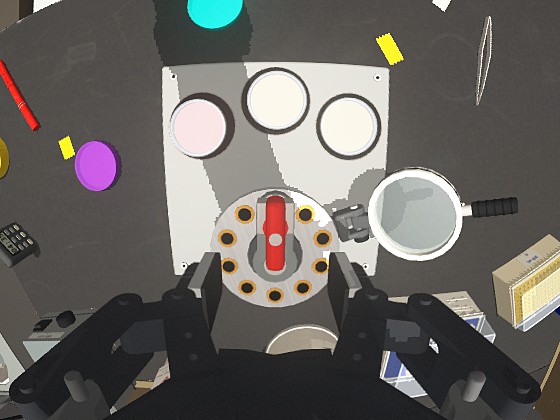

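The wrist view shows the T-handle at x≈276, spanning y 197 to 271, against a predicted 272. That is a shift of 1–2 mm, so I'll correct for it, grasp, lift and twist.

```bash
python3 - <<'E'
from h import *
d=np.load('w1.npz');p,o=d['p'],d['o']
im=cv2.imread('pics/w1.png');h=cv2.cvtColor(im,cv2.COLOR_BGR2HSV)
m=(((h[...,0]<8)|(h[...,0]>172))&(h[...,1]>120)&(h[...,2]>80)).astype(np.uint8); m[:, :240]=0;m[:,310:]=0;m[:180]=0;m[290:]=0
ys,xs=np.nonzero(m); print(xs.min(),xs.max(),ys.min(),ys.max())
u=xs.mean()
def wz(u,v,z):
    a,b=wray(u,v,p,o); return a+b*(z-a[2])/b[2]
e=[wz(u,ys.min(),.1765),wz(u,ys.max(),.1765)];print(e, st(-.044,0))
# plate screws etc: plate corners
for s in((174,76),(377,76)): print(wz(*s,.012))
for s in((198,127),(276,100),(348,125)): print(wz(*s,.027))
for a in(-.628,0,.628): print(st(-.135*np.cos(a),.135*np.sin(a)))
E
```

```text
262 287 196 270
[array([0.55418293, 0.10187345, 0.1765    ]), array([0.60137052, 0.09633785, 0.1765    ])] [0.57990597 0.09727996 0.        ]
[0.44736724 0.00474855 0.012     ]
[0.47286697 0.22278981 0.012     ]
[0.50788402 0.02767803 0.027     ]
[0.49140551 0.11046147 0.027     ]
[0.52398874 0.18114852 0.027     ]
[0.50577949 0.02619607 0.        ]
[0.48953878 0.10799306 0.        ]
[0.52445471 0.18372539 0.        ]
```

```bash
sed -i 's/O=np.array(.*/O=np.array([.6236,.0934])/; s/YAW=-0.118;/YAW=-0.117;/' h.py; python3 - <<'E'
from h import *
g=st(-.044,0,.1655+.054); q=quat(YAW+np.pi/2)
def rep(s): print(s,arm.read_time(),arm.read_ft_force().round(1),arm.read_wrist_torque().round(2),arm.read_tool_pos().round(4),round(arm.read_opening(),3))
arm.line_to(g,.08,ori=q); rep('down')
arm.move_gripper(0,60); rep('grip')
arm.line_to(g+[0,0,.0152],.04); arm.pause(.2); rep('lift')
E
```

```text
down 3.8667 [ 0.  -0.1 -0. ] [ 0.02 -0.01  0.02] [0.5803 0.0986 0.2201] 0.596
grip 4.3 [-0.2 -1.6  4.6] [-0.34  0.2  -0.05] [0.5801 0.098  0.2201] 0.13
lift 5.0333 [ 3.4 -2.8 -8.2] [-0.53 -0.83 -0.03] [0.58   0.0981 0.2343] 0.127
```

```bash
python3 - <<'E'
from h import *
g=st(-.044,0,.1655+.054)
def rep(s): print(s,arm.read_time(),arm.read_ft_force().round(1),arm.read_wrist_torque().round(2),arm.read_tool_pos().round(4),round(arm.read_opening(),3))
for a in (.3,.6,.9,1.25):
    arm.line_to(g+[0,0,.0157],.03,ori=quat(YAW+np.pi/2+a)); rep(a)
y=Ro.from_quat(arm.read_eef_rot()).as_matrix()[:,1]; print(np.arctan2(y[1],y[0])-np.pi/2-YAW)
cv2.imwrite('pics/w2.png',snapshot('wrist'))
E
```

```text
0.3 5.4833 [ 4.2 -3.6 -7.8] [-0.83 -0.75  0.  ] [0.58   0.0976 0.235 ] 0.129
0.6 5.9333 [ 3.6 -3.9 -8.4] [-0.94 -0.83  0.04] [0.58   0.0973 0.2351] 0.131
0.9 6.3833 [ 3.7 -4.3 -8.4] [-0.97 -0.84  0.04] [0.5802 0.097  0.2351] 0.129
1.25 6.8833 [ 4.4 -4.4 -8.4] [-0.93 -0.95 -0.01] [0.5805 0.0967 0.2352] 0.131
1.2465832539377084
```

View pics/w2.png

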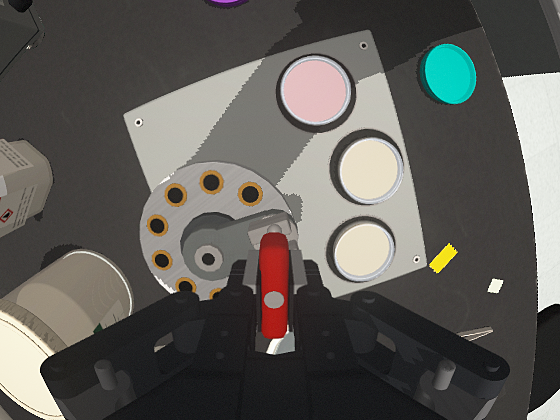

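The handle has turned with the gripper: it's now crosswise to the bracket, at about (273,280). I'll lower it slightly, release, and check.

```bash
python3 - <<'E'
from h import *
g=st(-.044,0,.1655+.054)
def rep(s): print(s,arm.read_time(),arm.read_ft_force().round(1),arm.read_wrist_torque().round(2),arm.read_tool_pos().round(4),round(arm.read_opening(),3))
arm.line_to(g+[0,0,.0125],.03); arm.pause(.2); rep('low')
arm.move_gripper(.6); rep('open')
arm.line_to(g+[0,0,.085],.12)
p,o=arm.read_tool_pos(),arm.read_eef_rot();print(p,o)
cv2.imwrite('pics/w3.png',snapshot('wrist'));cv2.imwrite('pics/s3.png',snapshot('scene')[150:290,190:350].repeat(4,0).repeat(4,1))
np.savez('w3.npz',p=p,o=o)
print(wproj(st(-.044,0,.189),p,o))
E
```

```text
low 7.3917 [ 3.3 -5.3 -5.2] [-1.07 -0.73  0.01] [0.5806 0.0967 0.2326] 0.128
open 7.8583 [ 0.5 -0.3 -0.6] [-0.02  0.06  0.  ] [0.5798 0.0993 0.2324] 0.602
[0.57942715 0.09835324 0.30377944] [-0.37930291  0.59720759  0.3796582   0.59609735]
[272.35001694 235.76164757]
```

View pics/w3.png

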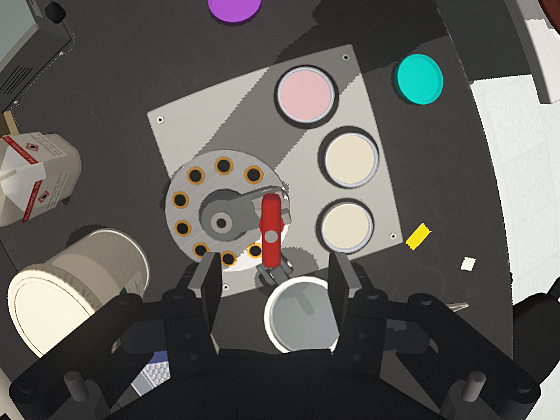

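View pics/s3.png

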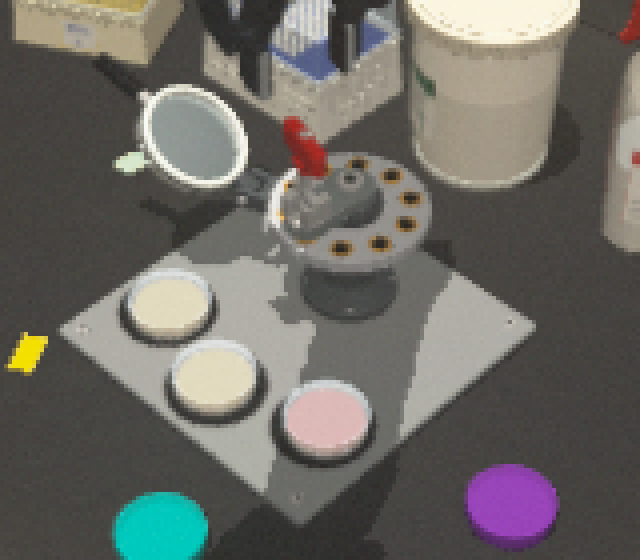

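The plunger is staying out and crosswise. Next I'll get the lens tilt from the w1 handle ray cut with the arm's vertical plane.

```bash
python3 - <<'E'
from h import *
d=np.load('w1.npz');p,o=d['p'],d['o']
def pl(a,b,q=1.257):
    dirr=st(-np.cos(q),np.sin(q))-st(0,0); n=np.array([-dirr[1],dirr[0],0]); O3=st(0,0)
    s=((O3-a)@n)/(b@n); X=a+b*s; return (X-O3)@dirr, X[2], np.arctan2(X[2]-.08,(X-O3)@dirr-.08), X
print(abs(0))
# plane nearly contains? also intersect with hinge circle using scene/top rays
for px in((495,206),(518,204),(472,210)): print('w',pl(*wray(*px,p,o)))
def cr(p,s,o): return (np.array(p)+.5)/s-.5+np.array(o)
for s in((125,45),(97,22)): print('s',pl(*ray('scene',*cr(s,5,(195,160)))))
# cylinder approach: top-view handle along-arm position r -> tilt
for r,t,dd in(((495,206),'w',.123),((518,204),'w',.143)):
    a,b=wray(*r,p,o)
    dirr=st(-np.cos(1.257),np.sin(1.257))-st(0,0)
    from scipy.optimize import brentq
    for th in np.arange(.35,.75,.05):
        X=st(0,0)+dirr*(.08+dd*np.cos(th))+[0,0,.08+dd*np.sin(th)]
        print(dd,round(th,2),wproj(X,p,o).round(1),proj('scene',X).round(1))
E
```

```text
0
w (np.float64(0.1819404220215829), np.float64(0.15171182101180863), np.float64(0.6130496661692388), array([0.58802546, 0.27182861, 0.15171182]))
w (np.float64(0.19777795855310507), np.float64(0.16331299794411214), np.float64(0.615657448942357), array([0.58492877, 0.28736045, 0.163313  ]))
w (np.float64(0.16377679158244357), np.float64(0.1435628811007029), np.float64(0.6490567247724806), array([0.59157697, 0.25401558, 0.14356288]))
s (np.float64(0.18271724135077813), np.float64(0.1476295196692673), np.float64(0.5822609844272836), array([0.58787357, 0.27259044, 0.14762952]))
s (np.float64(0.2002400296401965), np.float64(0.15827115490276789), np.float64(0.5770480707667784), array([0.58444737, 0.289775  , 0.15827115]))
0.123 0.35 [487.4 192.4] [216.6 174.3]
0.123 0.4 [489.1 194.7] [217.1 173. ]
0.123 0.45 [490.5 197.1] [217.7 171.7]
0.123 0.5 [491.7 199.7] [218.3 170.5]
0.123 0.55 [492.5 202.5] [219.1 169.3]
0.123 0.6 [493.  205.4] [219.9 168.2]
0.123 0.65 [493.2 208.5] [220.8 167.2]
0.123 0.7 [492.9 211.7] [221.8 166.2]
0.143 0.35 [507.3 188.3] [210.9 170.7]
0.143 0.4 [509.7 190.8] [211.4 169.1]
0.143 0.45 [511.8 193.6] [212.  167.6]
0.143 0.5 [513.6 196.5] [212.8 166.2]
0.143 0.55 [515.1 199.7] [213.6 164.8]
0.143 0.6 [516.2 203. ] [214.6 163.5]
0.143 0.65 [517.  206.6] [215.6 162.3]
0.143 0.7 [517.3 210.4] [216.8 161.1]
```

Tilt is about 0.60, so the handle's middle is near (0.588, 0.272, 0.150). Now I'll go there, grasp lightly and check.

```bash
python3 - <<'E'
from h import *
print(onz('top',200,137,.08),onz('top',160,145,.05))
q0=1.257; th=.60
r=.08+.123*np.cos(th); z=.08+.123*np.sin(th)
g=st(-r*np.cos(q0),r*np.sin(q0),z+.054); q=quat(YAW-q0+np.pi/2)
arm.movep(g+[0,0,.09],q); arm.move_gripper(.5,20)
p,o=arm.read_tool_pos(),arm.read_eef_rot();print(arm.read_time(),p)
cv2.imwrite('pics/w4.png',snapshot('wrist'))
print(wproj(g-[0,0,.054],p,o))
E
```

```text
[0.73360558 0.27851223 0.08      ] [0.71277722 0.40850373 0.05      ]
11.025 [0.58820581 0.27109943 0.29347511]
[274.43831193 222.5942335 ]
```

View pics/w4.png

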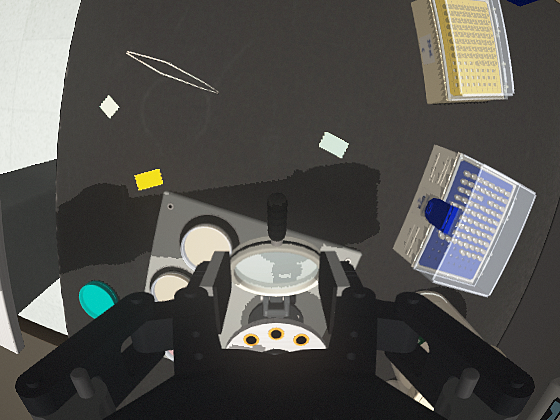

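The handle is centred between the fingers at about (277,218). Now I'll grasp it and swing the arm to the pink dish.

```bash
cat > sw.py <<'E'
from h import *
th=.60; D=.126
r=.08+D*np.cos(th); z=.08+D*np.sin(th)
def G(q): return st(-r*np.cos(q),r*np.sin(q),z+.054), quat(YAW-q+np.pi/2)
def rep(s): print(s,arm.read_time(),arm.read_ft_force().round(1),arm.read_tool_pos().round(4),round(arm.read_opening(),3))
E
python3 - <<'E'
from sw import *
p,q=G(1.257); arm.line_to(p,.1,ori=q); rep('down')
arm.move_gripper(0,20); rep('grip')
for a in np.linspace(1.257,-.628,16)[1:]:
    p,q=G(a); arm.line_to(p,.12,ori=q)
    f=arm.read_ft_force()
    if np.linalg.norm(f)>20: rep('STOP'); break
    if a>1.0 : rep(a)
rep('end')
P=arm.read_tool_pos(); v=P[:2]-O; w=np.arctan2(v[1],v[0]); print('q',(YAW+np.pi-w+np.pi)%(2*np.pi)-np.pi)
cv2.imwrite('pics/w5.png',snapshot('wrist'))
cv2.imwrite('pics/t5.png',cv2.resize(snapshot('top')[140:245,180:310],None,fx=5.5,fy=5.5,interpolation=cv2.INTER_CUBIC))
E
```

```text
down 12.1083 [-0.6  0.4  0.4] [0.5881 0.2739 0.2059] 0.499
grip 12.475 [-0.2 -0.3  1.4] [0.5879 0.274  0.2058] 0.142
1.1313333333333333 12.8167 [0.2 0.4 1.1] [0.5654 0.2681 0.2054] 0.143
1.0056666666666665 13.1583 [-1.4  1.   1.4] [0.5444 0.2596 0.2052] 0.145
end 17.6 [-5.1 -3.5  5.4] [0.4631 0.0014 0.2049] 0.139
q -0.6375373978352457
```

View pics/w5.png

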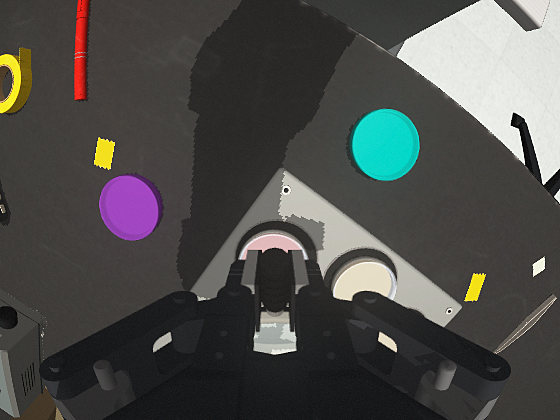

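View pics/t5.png

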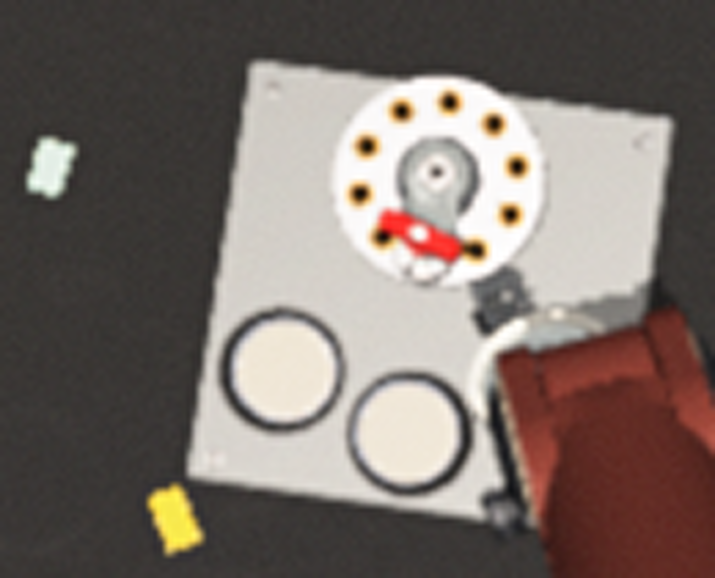

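```bash
python3 - <<'E'
from sw import *
p,q=G(-.628)
arm.move_gripper(.5); rep('rel')
arm.line_to(p+[0,0,.085],.15); rep('up')
# above plunger, twisted
g=st(-.044,0,.178+.054)
arm.movep(g+[0,0,.065],quat(YAW+np.pi/2+1.247)); arm.move_gripper(.5,60); rep('abv')
p,o=arm.read_tool_pos(),arm.read_eef_rot()
cv2.imwrite('pics/w6.png',snapshot('wrist')); print(wproj(st(-.044,0,.189),p,o))
cv2.imwrite('pics/t6.png',cv2.resize(snapshot('top')[140:245,180:310],None,fx=5.5,fy=5.5,interpolation=cv2.INTER_CUBIC))
for q in(-.628,-.6,-.66): print(q,[wproj(st(-R*np.cos(q),R*np.sin(q),.08),p,o).round(1) for R in(.08,)])
E
```

```text
rel 18.1 [-0.2 -0.3  0. ] [0.4639 0.0038 0.2053] 0.5
up 18.8167 [-0.3 -0.1 -0.2] [0.4626 0.0033 0.2896] 0.499
abv 19.6833 [-0.7 -0.1 -0.1] [0.5793 0.0972 0.2969] 0.499
[273.10341633 241.67174759]
-0.628 [array([278.8, 140.9])]
-0.6 [array([280.9, 142.4])]
-0.66 [array([276.4, 139.3])]
```

View pics/w6.png

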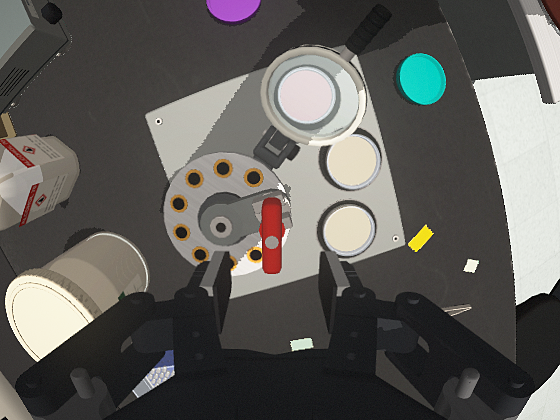

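View pics/t6.png

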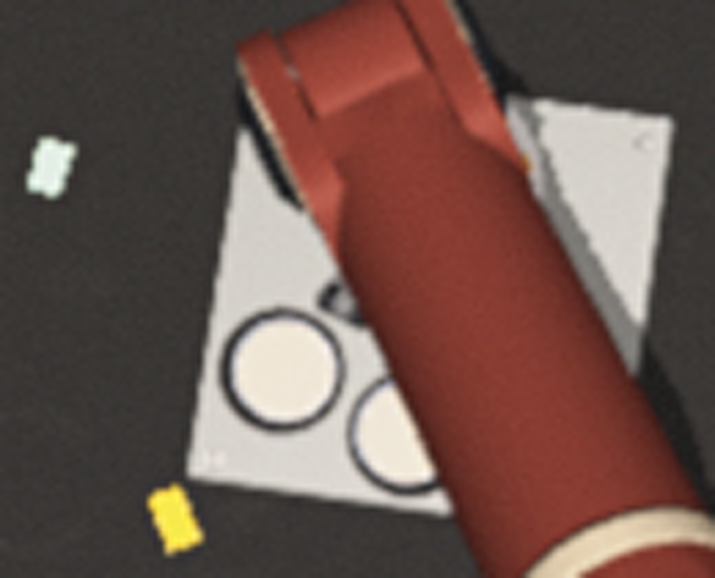

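The lens is over the pink dish at about (303,95). Now I'll twist the plunger back and let it drop.

```bash
python3 - <<'E'
from sw import *
g=st(-.044,0,.1655+.054); g2=g+[0.0,-.0015,0]
A=YAW+np.pi/2
arm.line_to(g2+[0,0,.0125],.08); rep('down')
arm.move_gripper(0,60); rep('grip')
arm.line_to(g2+[0,0,.0157],.04); rep('lift')
for a in (.9,.6,.3,0): arm.line_to(g+[0,0,.0157],.03,ori=quat(A+a)); rep(a)
arm.line_to(g+[0,0,.008],.03); arm.pause(.1); rep('lower8')
arm.line_to(g+[0,0,.001],.03); arm.pause(.1); rep('lower1')
y=Ro.from_quat(arm.read_eef_rot()).as_matrix()[:,1]; print(np.arctan2(y[1],y[0])-np.pi/2-YAW)
E
```

```text
down 20.75 [-0.3  0.5 -0.9] [0.5802 0.0973 0.2325] 0.5
grip 21.1333 [ 2.  -2.1  2.3] [0.5807 0.0968 0.2327] 0.128
lift 21.3833 [ 5.1  0.8 -7.1] [0.5807 0.0968 0.2344] 0.131
0.9 21.8833 [ 4.6 -1.4 -7.7] [0.5805 0.0972 0.2341] 0.129
0.6 22.3333 [ 5.  -1.8 -8.6] [0.5804 0.0974 0.234 ] 0.124
0.3 22.7833 [ 5.2 -0.8 -7.9] [0.5804 0.0977 0.234 ] 0.129
0 23.2333 [ 4.8 -1.3 -7.4] [0.5804 0.098  0.2341] 0.128
lower8 23.7417 [ 4.5 -1.  -6.1] [0.5804 0.098  0.2269] 0.13
lower1 24.225 [ 4.1 -2.9 -4.1] [0.5803 0.098  0.2205] 0.131
-0.00043819688745071195
```

```bash
python3 - <<'E'
from sw import *
g=st(-.044,0,.1655+.054)
arm.line_to(g+[0,0,-.0005],.03); arm.pause(.1); rep('low')
arm.move_gripper(.5); rep('open')
arm.line_to(g+[0,0,.07],.12); rep('up')
p,o=arm.read_tool_pos(),arm.read_eef_rot(); np.savez('w7.npz',p=p,o=o)
im=snapshot('wrist'); cv2.imwrite('pics/w7.png',im)
h=cv2.cvtColor(im,cv2.COLOR_BGR2HSV)
m=(((h[...,0]<8)|(h[...,0]>172))&(h[...,1]>120)&(h[...,2]>80)).astype(np.uint8); m[:, :240]=0;m[:,310:]=0;m[:180]=0;m[290:]=0
ys,xs=np.nonzero(m); print(ys.min(),ys.max(),xs.mean())
for z in(.1765,.186,.189): print(z,[wproj(st(x,0,z),p,o).round(1) for x in(-.067,-.021)])
E
```

```text
low 24.575 [ 2.  -3.5  6.1] [0.5804 0.0981 0.2204] 0.133
open 24.9833 [-0.2 -0.2 -1.1] [0.5791 0.0993 0.2185] 0.501
up 25.725 [-1.  -0.2 -0.6] [0.5794 0.0984 0.2888] 0.501
197 271 273.604686318972
0.1765 [array([272.8, 202.5]), array([272.9, 273.6])]
0.186 [array([272.7, 206.9]), array([272.8, 280.8])]
0.189 [array([272.7, 208.4]), array([272.8, 283.2])]
```

View pics/w7.png

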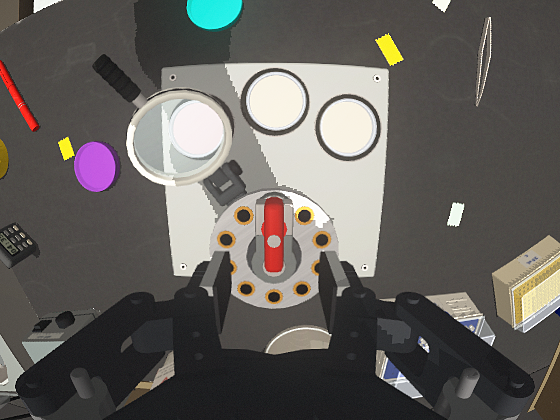

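The plunger is down and locked: its span matches the first locked view (197–271), and it bottomed out on lowering. Next I'll remeasure the tilt, then tip the lens.

```bash
python3 - <<'E'
from h import *
d=np.load('w7.npz');p,o=d['p'],d['o']
for D in (.103,.123,.143):
  for th in(.5,.55,.6,.65):
    q=-.628; R=.08+D*np.cos(th); print(D,th,wproj(st(-R*np.cos(q),R*np.sin(q),.08+D*np.sin(th)),p,o).round(1))
im=cv2.imread('pics/w7.png');cv2.imwrite('pics/w7c.png',cv2.resize(im[40:200,80:240],None,fx=3.7,fy=3.7))
E
```

```text
0.103 0.5 [137.2  93.6]
0.103 0.55 [136.7  95.9]
0.103 0.6 [136.4  98.5]
0.103 0.65 [136.3 101.4]
0.123 0.5 [119.2  75.2]
0.123 0.55 [118.1  77.5]
0.123 0.6 [117.3  80.3]
0.123 0.65 [116.7  83.5]
0.143 0.5 [101.   56.4]
0.143 0.55 [99.2 58.7]
0.143 0.6 [97.6 61.4]
0.143 0.65 [96.3 64.7]
```

View pics/w7c.png

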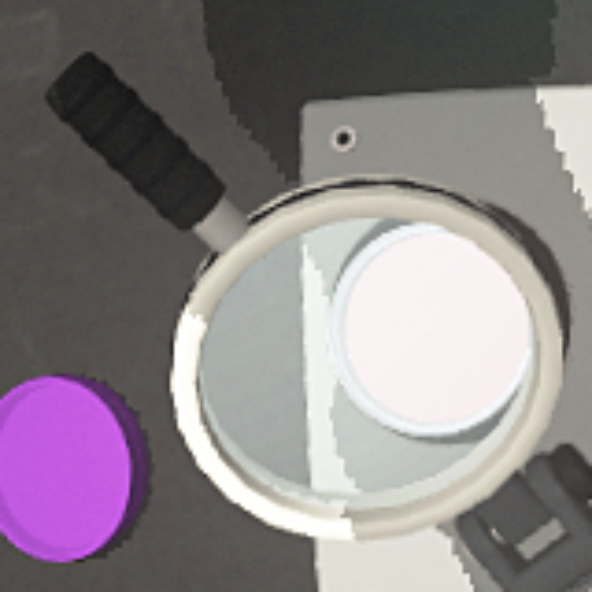

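The handle's outer end at about (99,60) gives a tilt of about 0.58.

```bash
python3 - <<'E'
from sw import *
D=.125; qs=-.632
def H(th):
    r=.08+D*np.cos(th); return st(-r*np.cos(qs),r*np.sin(qs),.08+D*np.sin(th)+.054)
Q=quat(YAW-qs+np.pi/2)
p=H(.585)
arm.movep(p+[0,0,.08],Q); arm.move_gripper(.5,40); rep('abv')
arm.line_to(p,.1); rep('down'); arm.move_gripper(0,40); rep('grip')
for th in np.linspace(.585,0,8)[1:]:
    arm.line_to(H(th),.08); 
    f=arm.read_ft_force()
    if np.linalg.norm(f)>25: rep('STOP'); break
    rep(round(th,2))
arm.line_to(H(-.008),.03); rep('fin'); print(H(0))
arm.move_gripper(.5); rep('open')
arm.line_to(H(0)+[0,0,.12],.15); rep('up')
p,o=arm.read_tool_pos(),arm.read_eef_rot(); np.savez('w8.npz',p=p,o=o)
cv2.imwrite('pics/w8.png',snapshot('wrist'))
cv2.imwrite('pics/s8.png',cv2.resize(snapshot('scene')[150:290,190:350],None,fx=4,fy=4))
E
```

```text
abv 26.7 [ 0.  -0.  -0.3] [0.4644 0.0038 0.283 ] 0.5
down 27.65 [-0.3  0.3 -1.2] [0.4637 0.0028 0.2034] 0.499
grip 28.025 [-0.6 -0.   1.8] [0.4635 0.0026 0.2035] 0.135
0.5 28.3083 [-0.3 -1.4 -0.1] [ 4.588e-01 -4.000e-04  1.941e-01] 0.136
0.42 28.5917 [-0.4 -0.8  0.9] [ 0.4548 -0.0024  0.1847] 0.134
0.33 28.875 [ 0.6 -0.3 -0.4] [ 0.4514 -0.0041  0.175 ] 0.134
0.25 29.1583 [ 0.7 -0.9 -0.6] [ 0.4488 -0.0055  0.165 ] 0.137
0.17 29.4417 [ 0.2 -0.2  0.5] [ 0.4468 -0.0065  0.1548] 0.139
0.08 29.725 [ 1.  -1.5  0.2] [ 0.4457 -0.0072  0.1444] 0.136
0.0 30.0083 [ 0.3  0.  -0. ] [ 0.4453 -0.0075  0.134 ] 0.136
fin 30.2583 [-0.  -0.6  3.2] [ 0.4453 -0.0075  0.1333] 0.14
[ 0.44518999 -0.00756964  0.134     ]
open 30.6583 [ 0.4 -0.6  0.2] [ 0.4448 -0.0076  0.1328] 0.502
up 31.6167 [0.  0.3 1.1] [ 0.4446 -0.0077  0.2533] 0.499
```

View pics/w8.png

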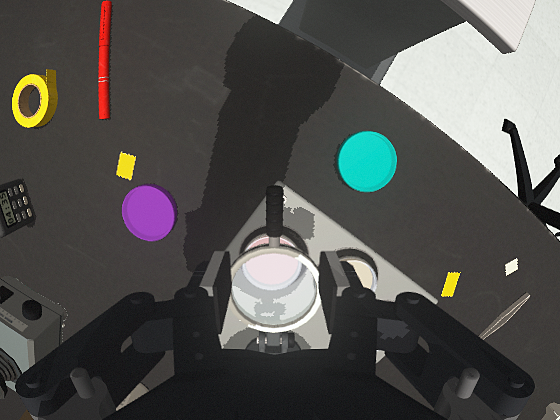

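View pics/s8.png

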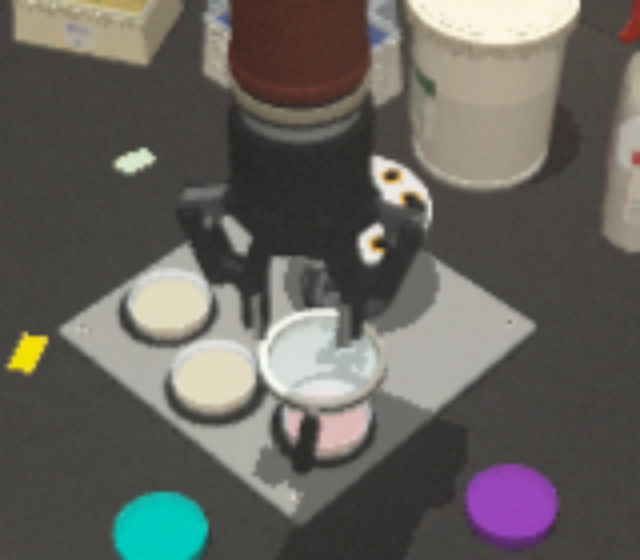

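```bash
python3 - <<'E'
from sw import *
g=st(-.044,0,.1655+.054)
arm.movep(g+[-.03,.08,.10],quat(YAW+np.pi/2)); rep('v')
p,o=arm.read_tool_pos(),arm.read_eef_rot(); np.savez('w9.npz',p=p,o=o)
im=snapshot('wrist'); cv2.imwrite('pics/w9.png',im)
s=snapshot('scene');cv2.imwrite('pics/s9f.png',s); cv2.imwrite('pics/s9.png',cv2.resize(s[150:290,190:350],None,fx=5,fy=4.2857*5/5,interpolation=cv2.INTER_CUBIC))
for th in(-.1,-.05,0,.05,.1):
    q=-.628; print(th,[(wproj(X,p,o).round(1),proj('scene',X).round(1)) for X in [st(-R*np.cos(q),R*np.sin(q),.08+D*np.sin(th)) for D in(.103,.143) for R in [.08+D*np.cos(th)]]])
E
```

```text
v 32.6083 [-0.3 -0.4 -0.1] [0.5495 0.177  0.3184] 0.501
-0.1 [(array([104.3, 133. ]), array([267.7, 255.9])), (array([ 87.3, 105.7]), array([265.4, 269. ]))]
-0.05 [(array([101.8, 133.1]), array([267.6, 254.7])), (array([ 83.7, 105.3]), array([265.3, 267.5]))]
0 [(array([ 99.3, 133.3]), array([267.6, 253.5])), (array([ 80.1, 105.2]), array([265.3, 265.7]))]
0.05 [(array([ 97. , 133.7]), array([267.6, 252.1])), (array([ 76.6, 105.2]), array([265.3, 263.9]))]
0.1 [(array([ 94.7, 134.3]), array([267.6, 250.7])), (array([ 73.1, 105.6]), array([265.2, 261.9]))]
```

View pics/w9.png

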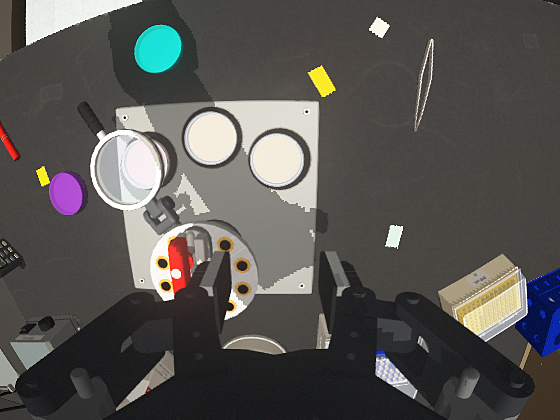

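```bash
python3 - <<'E'
import cv2
a=cv2.imread('pics/w9.png')[80:200,90:250]; b=cv2.imread('pics/s9f.png')[215:285,240:320]
cv2.imwrite('pics/w9c.png',cv2.resize(a,None,fx=5,fy=5,interpolation=cv2.INTER_CUBIC))
cv2.imwrite('pics/s9c.png',cv2.resize(b,None,fx=8,fy=8,interpolation=cv2.INTER_CUBIC))
E
```

View pics/w9c.png

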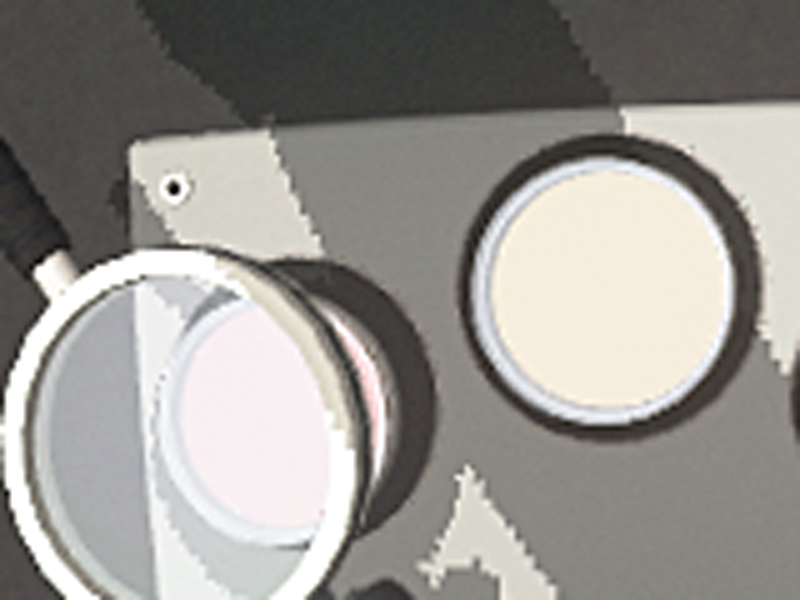

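View pics/s9c.png

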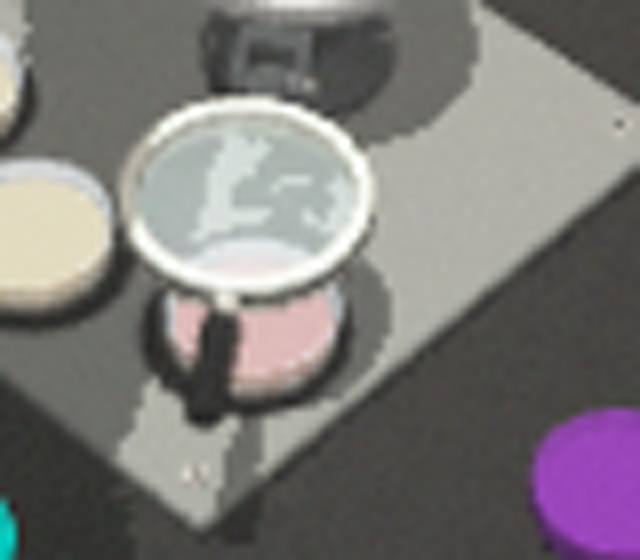

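Both views show the lens level to within about 0.04 rad. I'll take one more view from the opposite side so that any calibration bias cancels out.

```bash
python3 - <<'E'
from sw import *
arm.movep(st(-.074,-.19,.31),quat(YAW+np.pi/2)); rep('v')
p,o=arm.read_tool_pos(),arm.read_eef_rot(); np.savez('w10.npz',p=p,o=o)
im=snapshot('wrist'); cv2.imwrite('pics/w10.png',im)
for th in(-.1,-.05,0,.05,.1):
    q=-.628; print(th,[wproj(X,p,o).round(1) for X in [st(-R*np.cos(q),R*np.sin(q),.08+D*np.sin(th)) for D in(.103,.143) for R in [.08+D*np.cos(th)]]])
a=cv2.imread('pics/w9.png')[90:150,60:120]; b=im[70:220,230:430]
cv2.imwrite('pics/w9d.png',cv2.resize(a,None,fx=8,fy=8,interpolation=cv2.INTER_CUBIC))
cv2.imwrite('pics/w10c.png',cv2.resize(b,None,fx=4,fy=4,interpolation=cv2.INTER_CUBIC))
E
```

```text
v 33.75 [ 0.7 -0.  -0.1] [ 0.5283 -0.0849  0.3102] 0.501
-0.1 [array([357.4, 117.1]), array([333.4,  83.2])]
-0.05 [array([358.5, 116.7]), array([334.4,  82. ])]
0 [array([359.8, 116.6]), array([335.7,  81. ])]
0.05 [array([361.3, 116.8]), array([337.3,  80.3])]
0.1 [array([363. , 117.1]), array([339.2,  79.9])]
```

View pics/w10c.png

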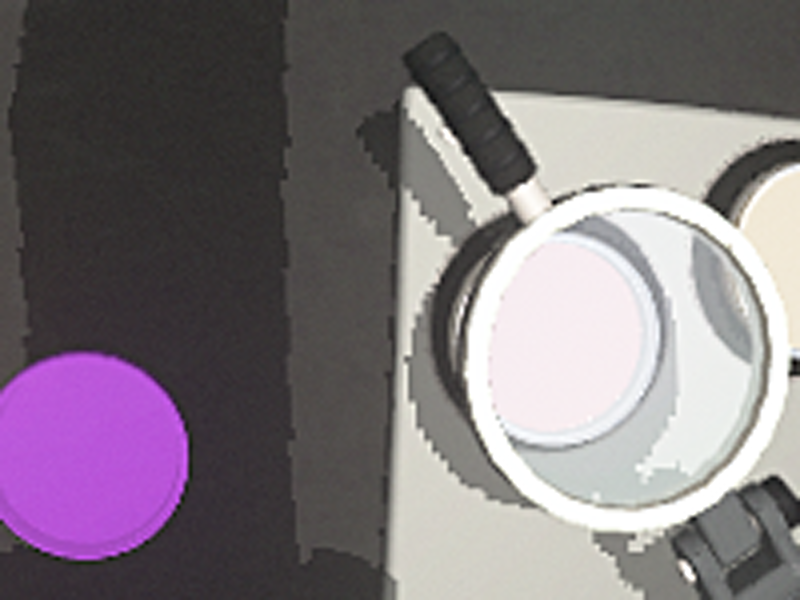

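View pics/w9d.png

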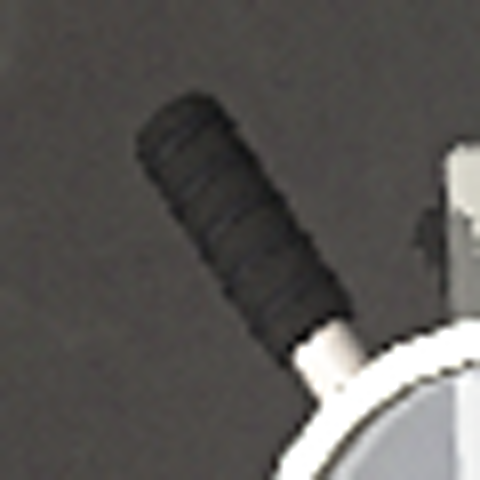

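```bash
python3 - <<'E'
from h import *
a=np.load('w9.npz');b=np.load('w10.npz')
for u,v in(((82.2,104.7),(337,82)),((99.7,131.8),(359.2,115.5))):
    X,e=tri(wray(*u,a['p'],a['o']),wray(*v,b['p'],b['o'])); d=X[:2]-O; r=np.hypot(*d); print(X,e,'r',r,'q',(YAW+np.pi-np.arctan2(d[1],d[0])+np.pi)%(2*np.pi)-np.pi,'tilt',np.arctan2(X[2]-.08,r-.08))
E
```

```text
[ 0.4294403  -0.01408747  0.07809366] 0.0009632641263418291 r 0.2219268905314535 q -0.6226055487043034 tilt -0.013431068251336034
[0.46268118 0.00380368 0.07861036] 0.00042041962120967105 r 0.1841802537629422 q -0.6250333974889237 tilt -0.013337983358956317
```

The handle's z is 78–79 mm at both ends, giving a tilt of about -0.01, and the arm is at -0.624 against a stop of -0.628. The robot is clear of everything, so I'm handing in.

```bash
python3 - <<'E'
from sw import *
im=snapshot('top'); cv2.imwrite('pics/t11.png',im); rep('fin'); print(ticket.finish_job())
E
```

```text
fin 33.85 [1.1 0.4 0.1] [ 0.5285 -0.0843  0.3101] 0.5
the job is handed in; nothing more can be done
None
```

View pics/t11.png

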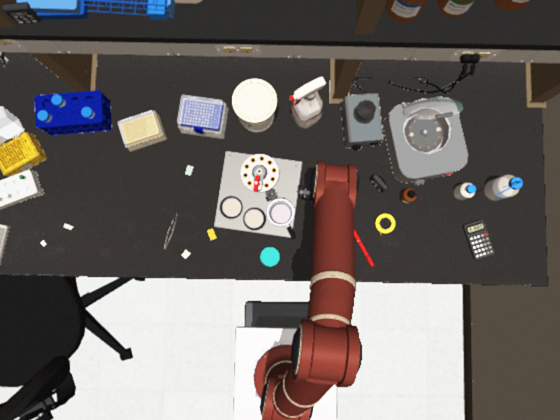

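The magnifier is now over the pink dish, with the arm locked at that stop and the lens level; I handed the job in at about 34 s. I pulled the red plunger up, twisted it 1.25 rad so it stayed out, and swung the lens arm to the -0.628 stop. Then I twisted the plunger back so its pin dropped into the disc, and tipped the lens down.

Last checks:
- **Plunger:** it is fully down. In the wrist picture it spans the same pixels as when it was locked at the start, within 1 px, and it went past the "resting on the disc" height until it bottomed.
- **Arm:** I measured the swing at about -0.624, against -0.628 for the stop.
- **Lens:** two wrist views combined give a tilt of about -0.013 rad. Rougher single-view estimates ranged from -0.02 to -0.04.
- **Surroundings:** the dishes and the things around the stand look unmoved in the final top view, judged by eye. The robot was touching nothing at the end.

I didn't test the lock by pushing on the arm.

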